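# Gauge the spacer block with the flip stop

### The arm

A 7-joint arm with a two-finger parallel gripper is mounted at the origin on the work surface. World frame = base frame: x ahead of the robot, y to its left, z up, the work surface at z = 0. Lengths are in m, angles in rad, forces in N, time in s.
With the tool pointing down it reaches from about 0.4 to 0.85 m from the base axis. Payload 10.4 kg.
Tool frame: the origin (TCP) lies at the very end of the fingers, on their centre line; the grasp point (between the pads) lies manip.hold_point_z behind it (manip.hold_point_z is the distance from the TCP to the grasp point, in m); z points along the fingers, y is the direction in which the jaws open and shut (so a half turn about z gives the same grasp; the last joint's range is limited). The gripper opens to 85 mm and grips with 20 to 120 N. Pads are 22 mm wide; open, the fingers measure 114 mm over their backs; the gripper's body (76 mm by 85 mm) begins 54 mm behind the grasp point. The pads swing forward as they close: fully open they stand 13 mm farther back than shut.
Start: joints at [-1.279, 0.332, -0.065, 1.46, 0.022, 1.35, -0.088], TCP at [0.194, 0.594, 0.231] pointing down, gripper open.
Joint ranges: [-2.6, 2.6], [-0.5, 2.12], [-1.47, 1.34], [0.16, 2.42], [-1.27, 4.41], [0.06, 2.06], [-2.6, 2.6]. Speed limits (rad/s): [2.22, 2.22, 2.79, 2.79, 3.14, 3.14, 3.14].

### API

Orientations are given as a unit quaternion [x, y, z, w].
In Python, from workcell import manip gives the robot as it stands.
- The arm moves only by the tool jog_arm, never from a script. Its arguments are lists of equal length, an entry for each row: "translation": the shift along the world's x, y, z in mm, a list of three; "turn": the turn about the world's z in degrees. In form: {"translation": [[x, y, z], ...], "turn": [turn, ...]}. A call has 1 to 12 rows; each row is the pose to reach, as a shift and turn from the pose measured when the call began; what a row does not reach only later rows make up. A row lasts 1/12 s, in which the tool goes at most 41.7 mm and 7.16 degrees, less where a joint would pass 70% of its speed; a pose out of reach is approached as far as the arm can. A call with a gripper value outside its range is refused whole. "grip" is the finger opening in mm, from 0 to 85.4, set as the call begins (left out, the last holds). The fingers move at their own pace and stop on an object; "grip_force" is the grip in N (left out, the last holds). Time passes only in rows, so rows that repeat a pose let the fingers close. It gives the time, the measured TCP pose, the force and the opening at its end, in the units of the state.
- manip.get_obs(): the state, without advancing time (a new reading comes with each control period).
- manip.camera(name): name is "scene" or "side" or "wrist"; returns a dict with "frame" (400x640x3 uint8, red, green, blue), "mtx" (3x3 intrinsics, pixels), "k1" (the pictures are not rectified: a ray, as slopes to the right and down, at radius r is drawn at 1 + k1 r^2 times it, then the intrinsics apply), "pose" (4x4, takes a point from camera to world coordinates). Camera axes: x right, y down, z forward; pixel columns grow to the right and rows downward; lengths in m; the calibration is good to about 2 mm. A picture is of the moment at which its call begins. There is no depth.
- manip.hand_in(): hands the job in, once; it reports no verdict.
Trained networks look in a picture, given as the dict that the camera call returned (one of the last four; its "shot" number tells which), for a name from the list of things; names that differ only in an ending like _2 or _b are one class to them, and where a whole thing is asked for, a point or a joint stands for the part that bears it (a point fixed in the world has none). Each returns a list of dicts, best first, with "confidence" (0 to 1); they miss things now and then, are a little off and sometimes report something else, mostly with a low value. They report only what shows in the picture. A call takes as long as a camera call. They do not tell look-alikes from the thing itself.
- manip.outline_of(picture, label): "mask" (400x640 bool, what is visible of it) and "extent" ([left, top, right, bottom] in pixels, round what is visible of it).
- manip.pinpoint(picture, label): "at" ([column, row] in pixels: a listed point, or the origin of a listed thing).
The state is a dict: "clock": time; "joint_pos": joint angles; "joint_velocities": joint speeds; "tau": joint torques, N m; "position": TCP position; "ee_rot": TCP orientation; "ft_force": force on the tool from outside, world axes, zero at the start; "torque": the same for the moment, N m; "grip_width": opening from 0.0 (shut) to 1.0 (fully open).
Only numpy, scipy, OpenCV 4.12 (cv2) and the standard library are available. Lean on these libraries where they do the work, as an engineer would, in place of code of your own. Each camera call takes 0.05 s, during which the arm holds its last target. There are 200 camera calls.

### The job

Flip the hinged stop on the fence down, push the plain aluminium spacer block along the fence until its end butts against the stop, then flip the stop back up to about upright. Leave the block lying there along the fence, where the stop gauged it.

Things in the scene. Friction and masses are not known exactly. Their poses are not given: they have to be found in the camera images.
- jig: Fixed steel fence, bar 500 x 40 deep x 30 mm high. Origin: on the table, at the foot of its front face (towards robot), in the flip stop's middle plane. x from front face into the fence, y along it, z up. Stop's hinge line: along y at x 15, z 70; bracket x 1..36, y -28..28, to z 82. Bystanders: grey V-block at the fence on the stop's other side; black cam clamp, 130 high, behind the fence.
- flip_stop (a joint): Stop angle, rad: 0 fully down, 1.57 upright, 1.75 leaning back; limits 0 and 1.75; starts up (1.4 or more). Stiff hinge: stays where left; 2 to 5 N at the bar move it. Steel T: flat arm 20 mm wide, 10 thick, 104 long with a cross-bar at its end. Below it a leaf 8 thick (jig y -4..4); when down the arm is level, points at the robot, and the leaf blocks jig x -49..-5, z 8..70.
- stop_bar (a point): Middle of the stop's round cross-bar, 12 mm thick, 110 long, parallel to the fence, free for 45 mm on each side of the arm. It is 100 mm from the hinge line: stop down, 85 mm in front of the fence's front face and 70 above the table; stop upright, 170 above the table, over the fence. Its axes turn with the stop; y along the bar.
- spacer: Plain solid aluminium block, 50 (x) x 100 (y) x 35 mm high, 0.4 to 0.6 kg, loose on the table in front of the fence, long side nearly along it, 5 to 11 mm off its front face, on either side of the stop, its middle 125 to 165 from the stop's middle plane. Origin: centre of underside. Butted to the lowered stop its middle is 54 from that plane; flush to the fence, 25 in front of the face.
Things that resemble listed ones, but are neither listed nor needed, are in the scene too. What is shaped like the spacer but green is not meant.

How it is judged:
By the outcome, as a careful person would: the job done as asked, in the order asked, and still so for the second after the job is handed in, with the robot touching nothing.
It also fails if it takes over 64 s, if anything falls off the work surface, if the arm or the gripper's body presses on something with over 40 N, if the wrist force passes 120 N, or if a joint passes its speed limit or range.

## Working session

There is one attempt and no reset: what is moved stays moved. The work goes in short steps, Python scripts to look and compute and a tool call to move; the robot and the scene stay as the last step left them, time stands still between calls to the robot, and variables do not carry over. Pictures are saved under pics/ and viewed, about 8 in all and at most 12, crops included, and the job is handed in when it is done.

Besides the shell and the picture viewer there is one more tool, called after ">>>" as name(argument=value, ...) on one line, values as JSON. jog_arm: Moves the arm, as the interface text tells. Its arguments: {"type":"object","properties":{"translation":{"type":"array"},"turn":{"type":"array"},"grip":{"type":"number"},"grip_force":{"type":"number"}},"required":["translation","turn"]}

```bash
mkdir -p pics
cat > h.py <<'E'
import numpy as np, cv2
from workcell import manip
def ray(p,uv):
    K=p["mtx"];d=np.array([(uv[0]-K[0,2])/K[0,0],(uv[1]-K[1,2])/K[1,1]]);s=d.copy()
    for _ in range(20): s=d/(1+p["k1"]*(s@s))
    R=p["pose"];v=R[:3,:3]@np.r_[s,1];return R[:3,3],v
def onz(p,uv,z):
    o,v=ray(p,uv);return o+v*(z-o[2])/v[2]
def proj(p,X):
    R=p["pose"];c=R[:3,:3].T@(np.array(X,float)-R[:3,3]);s=c[:2]/c[2];s=s*(1+p["k1"]*(s@s));K=p["mtx"]
    return np.array([K[0,0]*s[0]+K[0,2],K[1,1]*s[1]+K[1,2]])
def tri(rs):
    A=0;b=0
    for o,v in rs:
        v=v/np.linalg.norm(v);P=np.eye(3)-np.outer(v,v);A=A+P;b=b+P@o
    return np.linalg.solve(A,b)
def save(p,n,f=None):
    cv2.imwrite("pics/"+n,cv2.cvtColor(p["frame"] if f is None else f,cv2.COLOR_RGB2BGR))
E
python3 - <<'E'
from h import *
np.set_printoptions(precision=4,suppress=True)
print(manip.hold_point_z, manip.get_obs())
for n in ["scene","side","wrist"]:
    p=manip.camera(n);save(p,n+"0.png");print(n,p["pose"])
    for l in ["jig","flip_stop","spacer"]:
        for r in manip.outline_of(p,l): print(" out",l,r["confidence"],r["extent"])
    for l in ["jig","stop_bar","spacer"]:
        for r in manip.pinpoint(p,l): print(" pin",l,r["confidence"],r["at"],onz(p,r["at"],0.17 if l=="stop_bar" else 0))
a=cv2.imread("pics/scene0.png");b=cv2.imread("pics/side0.png")
E
```

```text
0.0187 {'clock': 0.0, 'joint_pos': array([-1.2786,  0.3329, -0.0647,  1.461 ,  0.0216,  1.3499, -0.0885]), 'joint_velocities': array([ 0.0014,  0.0009, -0.0015,  0.0008, -0.0007, -0.002 ,  0.0003]), 'tau': array([  0.0001, -62.5446,   0.0496, -39.1602,   0.0163,   0.0099,
         0.    ]), 'position': array([0.1934, 0.5939, 0.2305]), 'ee_rot': array([ 0.1567,  0.9876, -0.0007, -0.0001]), 'ft_force': array([0.5412, 0.0803, 0.0015]), 'torque': array([-0.0171, -0.0216,  0.072 ]), 'grip_width': 0.9994586367981374}
scene [[-0.5263  0.6258 -0.5756  0.9123]
 [ 0.8502  0.393  -0.3502  0.3065]
 [ 0.007  -0.6737 -0.7389  0.6189]
 [ 0.      0.      0.      1.    ]]
 out jig 0.89 [143.2, 178.0, 395.8, 327.1]
 out flip_stop 0.66 [224.6, 175.9, 286.5, 232.1]
 out spacer 0.7 [308.9, 221.7, 372.4, 266.6]
 out spacer 0.7 [431.6, 174.6, 486.0, 210.1]
 out spacer 0.6 [328.5, 164.5, 383.4, 200.0]
 pin jig 0.93 [271.7, 237.4] [ 0.5805 -0.0083  0.    ]
 pin stop_bar 0.77 [252.4, 193.8] [0.6195 0.0013 0.17  ]
 pin spacer 0.92 [454.0, 192.9] [0.2707 0.2595 0.    ]
 pin spacer 0.77 [341.6, 251.0] [0.5349 0.
[... 374 characters left out ...]
, 178.1, 227.1, 212.6]
 out spacer 0.57 [309.7, 177.1, 349.7, 216.7]
 pin jig 0.89 [377.4, 228.5] [ 0.5808 -0.0055  0.    ]
 pin stop_bar 0.83 [393.9, 160.8] [ 0.6092 -0.0055  0.17  ]
 pin spacer 0.94 [202.3, 198.7] [0.2771 0.2798 0.    ]
 pin spacer 0.89 [275.6, 244.6] [ 0.3679  0.0573 -0.    ]
 pin spacer 0.71 [332.6, 198.7] [0.5439 0.1301 0.    ]
wrist [[ 0.3097  0.909   0.2789  0.1233]
 [ 0.9508 -0.2963 -0.0902  0.6174]
 [ 0.0006  0.2931 -0.9561  0.3746]
 [ 0.      0.      0.      1.    ]]
 out spacer 0.87 [103.5, 259.4, 169.0, 311.7]
 out spacer 0.81 [19.8, 337.5, 62.9, 390.6]
 pin spacer 0.97 [52.8, 364.1] [ 0.3688  0.0612 -0.    ]
 pin spacer 0.88 [137.4, 289.8] [0.2828 0.2711 0.    ]
```

View pics/scene0.png

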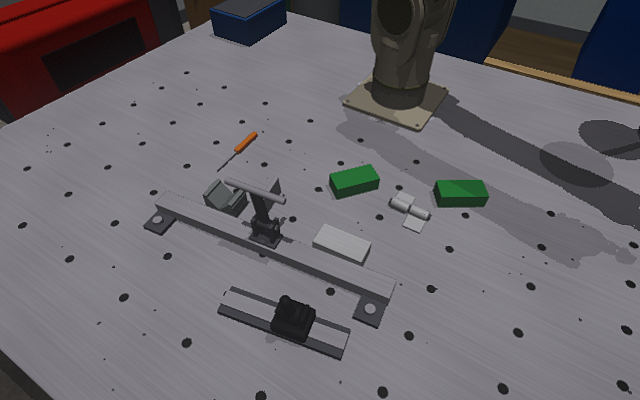

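View pics/side0.png

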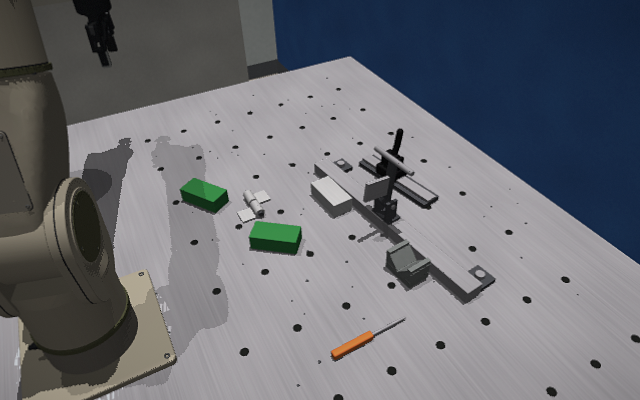

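Run:
```python
from h import *
np.set_printoptions(precision=4,suppress=True)
# spacer direction / fence direction via masks: long axis of jig outline is occluded; use spacer top minAreaRect in both views
for n in ["scene","side"]:
    p=manip.camera(n)
    for r in manip.outline_of(p,"spacer"):
        m=r["mask"].astype(np.uint8);c=max(cv2.findContours(m,0,2)[0],key=cv2.contourArea)[:,0]
        print(n,np.array(r["extent"]),"rgb",p["frame"][r["mask"]].mean(0).round())
    lsd=cv2.createLineSegmentDetector();g=cv2.cvtColor(p["frame"],cv2.COLOR_RGB2GRAY)
    for s in lsd.detect(g)[0][:,0]:
        if np.hypot(s[0]-s[2],s[1]-s[3])<35: continue
        for z in (0.03,):
            a,b=onz(p,s[:2],z),onz(p,s[2:],z)
            if a[0]>0.4 and b[0]>0.4 and a[0]<.8 and abs(a[1])<.4: print("  ",s.round(),z,a[:2],b[:2],"dir",np.degrees(np.arctan2(*(b-a)[:2]))%180)
```

```text
scene [310.3 224.5 373.7 266.4] rgb [136. 135. 138.]
scene [332.8 163.8 381.  199. ] rgb [37. 87. 48.]
   [266. 332. 218. 314.] 0.03 [0.7474 0.1085] [0.7638 0.0248] dir 168.87542853622682
   [339. 360. 300. 345.] 0.03 [0.7242 0.2264] [0.736  0.1654] dir 169.06465621010915
   [426. 221. 388. 207.] 0.03 [0.4034 0.2402] [0.4109 0.1622] dir 174.51852250554046
   [313. 241. 360. 261.] 0.03 [0.5625 0.0775] [0.5552 0.1725] dir 175.62542351058414
   [220. 303. 269. 321.] 0.03 [0.7474 0.0144] [0.7305 0.1007] dir 168.92588121615256
   [155. 204. 388. 298.] 0.03 [ 0.6535 -0.2428] [0.593  0.2464] dir 172.9441878929535
   [348. 334. 315. 321.] 0.03 [0.6812 0.2192] [0.6921 0.1648] dir 168.71430144558605
   [309. 336. 342. 349.] 0.03 [0.7169 0.1693] [0.7066 0.2223] dir 168.9926691000405
   [232. 285. 276. 302.] 0.03 [0.7136 0.0091] [0.6975 0.0915] dir 168.97333131331771
   [361. 266. 312. 247.] 0.03 [0.5622 0.179 ] [0.5739 0.0836] dir 173.00264766726633
   [274. 306. 228. 290.] 0.03 [0.706  0.0936] [0.7226 0.0101] dir 168.72512120813093
   [360. 295. 266. 257.] 0.03 [0.614  0.2045] [0.6362 0.0246] 
[... 686 characters left out ...]
01.  54.]
   [428. 211. 394. 190.] 0.03 [ 0.6871 -0.038 ] [0.6637 0.0593] dir 166.44562444572753
   [405. 320. 373. 337.] 0.03 [ 0.4818 -0.2467] [ 0.4154 -0.2494] dir 87.6821544086015
   [404. 239. 466. 292.] 0.03 [ 0.5934 -0.0826] [ 0.6128 -0.2502] dir 173.3986007367983
   [336. 179. 364. 206.] 0.03 [0.567 0.157] [0.5752 0.0432] dir 175.84894386774937
   [382. 232. 351. 206.] 0.03 [ 0.5637 -0.0454] [0.5505 0.0582] dir 172.7596376437103
   [463. 304. 429. 274.] 0.03 [ 0.5903 -0.2682] [ 0.5811 -0.1821] dir 173.9066250524776
   [375. 148. 409. 173.] 0.03 [0.7181 0.2231] [0.7296 0.0936] dir 174.92616272984466
   [394. 185. 423. 204.] 0.03 [0.6739 0.0735] [ 0.6917 -0.0151] dir 168.64942157192345
```

The scene picture shows the fence from (155,204) to (388,298). The stop is up at (265,215) with its bar at (255,192), and the silver spacer is at (342,244), on the +y side. The V-block is at (225,195) and the clamp at (293,318). The two green blocks are decoys. The side picture agrees: stop bar at (393,160), spacer at (331,195). I'm moving to a view above the spacer and stop.

>>> jog_arm(translation=[[347,-464,130],[347,-464,130],[347,-464,130],[347,-464,130],[347,-464,130],[347,-464,130],[347,-464,130],[347,-464,130],[347,-464,130],[347,-464,130],[347,-464,130],[347,-464,130]], turn=[-65,-65,-65,-65,-65,-65,-65,-65,-65,-65,-65,-65], grip=30)

```text
clock: 2.25
position: [0.4865, 0.2017, 0.3416]
ee_rot: [0.663, 0.749, 0.0, 0.0]
ft_force: [1.6, 0.3, -0.5]
grip_width: 0.35
```

>>> jog_arm(translation=[[44,-60,20],[44,-60,20],[44,-60,20],[44,-60,20]], turn=[0,0,0,0])

```text
clock: 2.58
position: [0.5316, 0.1394, 0.3622]
ee_rot: [0.665, 0.747, 0.001, 0.001]
ft_force: [0.3, 1.3, -0.2]
grip_width: 0.351
```

Run:
```python
from h import *
np.set_printoptions(precision=4,suppress=True)
P={}
for n in ["scene","side","wrist"]:
    p=manip.camera(n);P[n]=p;save(p,n+"1.png")
    print(n)
    for l in ["jig","stop_bar","spacer"]:
        for r in manip.pinpoint(p,l): print(" pin",l,r["confidence"],r["at"],onz(p,r["at"],0.168 if l=="stop_bar" else 0))
p=P["wrist"];g=cv2.cvtColor(p["frame"],cv2.COLOR_RGB2GRAY)
f=p["frame"].copy()
for s in cv2.createLineSegmentDetector().detect(g)[0][:,0]:
    if np.hypot(s[0]-s[2],s[1]-s[3])<40: continue
    print(s.round(),*[q for z in (0.03,0.035) for q in (onz(p,s[:2],z)[:2],onz(p,s[2:],z)[:2])])
```

```text
scene
 pin jig 0.6 [271.0, 241.1] [ 0.5884 -0.0041  0.    ]
 pin stop_bar 0.94 [252.9, 192.8] [ 0.6161 -0.0008  0.168 ]
 pin spacer 0.84 [353.8, 188.7] [0.3769 0.0666 0.    ]
 pin spacer 0.83 [341.2, 252.6] [0.5385 0.1265 0.    ]
 pin spacer 0.56 [456.3, 195.9] [0.2767 0.2667 0.    ]
side
 pin jig 0.79 [375.8, 226.3] [0.5814 0.002  0.    ]
 pin stop_bar 0.71 [389.7, 164.2] [ 0.5975 -0.0086  0.168 ]
 pin spacer 0.89 [203.0, 196.3] [0.2811 0.2876 0.    ]
 pin spacer 0.88 [275.5, 245.7] [0.3664 0.0544 0.    ]
 pin spacer 0.57 [332.5, 200.5] [0.5406 0.1245 0.    ]
wrist
 pin jig 0.98 [339.4, 236.8] [ 0.5862 -0.006   0.    ]
 pin spacer 0.72 [228.6, 185.7] [0.3715 0.0697 0.    ]
 pin spacer 0.67 [322.9, 166.4] [0.5376 0.1259 0.    ]
 pin spacer 0.64 [179.5, 59.7] [0.2862 0.2704 0.    ]
[188. 399. 232. 364.] [ 0.3036 -0.4245] [ 0.3976 -0.3108] [ 0.3059 -0.4177] [ 0.399  -0.3052]
[355. 317. 346. 257.] [ 0.6376 -0.1604] [ 0.5998 -0.0323] [ 0.6364 -0.1565] [ 0.599  -0.0297]
[281. 336. 333. 342.] [ 0.4951 -0.2253] [ 0.6027 -0.2272] [ 0.4954 -0.2207] [ 0.6018 -0.2225]
[235. 339. 178. 399.] [ 0.
[... 2113 characters left out ...]
258. 199.] [0.3605 0.1182] [0.4324 0.0603] [0.3622 0.1192] [0.4333 0.0619]
[ 89. 182.  94. 225.] [0.1413 0.0561] [ 0.1424 -0.0248] [0.1453 0.0578] [ 0.1464 -0.0223]
[406. 196. 405. 241.] [0.686  0.0981] [0.7016 0.0142] [0.6843 0.0994] [0.6997 0.0163]
[ 88. 223.  83. 182.] [ 0.1321 -0.0215] [0.1312 0.0547] [ 0.1362 -0.019 ] [0.1353 0.0564]
[194. 243. 293. 227.] [ 0.321  -0.0377] [0.4976 0.0168] [ 0.3231 -0.035 ] [0.4979 0.0189]
[353. 239. 361. 279.] [0.6071 0.0054] [ 0.6361 -0.0748] [0.6062 0.0077] [ 0.6349 -0.0718]
[510. 331. 607. 398.] [ 0.9586 -0.1585] [ 1.2382 -0.3117] [ 0.954  -0.1546] [ 1.2307 -0.3061]
[252. 203. 212. 166.] [0.4222 0.0527] [0.3524 0.1089] [0.4233 0.0544] [0.3542 0.11  ]
```

View pics/wrist1.png

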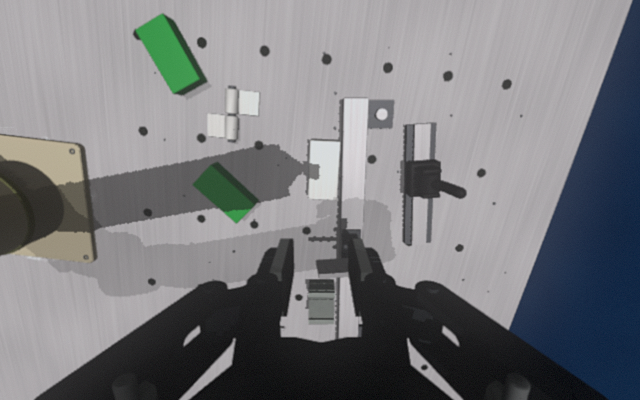

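The wrist view shows the fence's front edge along (344,99)-(341,217) and the spacer at (323,170). The gripper's fingers hide most of the stop at about (345,240). Next I hover over the +y half of the bar and check from there.

>>> jog_arm(translation=[[37,-55,-50],[74,-110,-112],[74,-110,-112],[74,-110,-112],[74,-110,-112],[74,-110,-112],[74,-110,-112]], turn=[0,0,0,0,0,0,0], grip=42)

```text
clock: 3.77
position: [0.6044, 0.0323, 0.2499]
ee_rot: [0.663, 0.749, 0.0, -0.0]
ft_force: [-0.3, 0.9, 1.3]
grip_width: 0.492
```

Run:
```python
from h import *
np.set_printoptions(precision=4,suppress=True)
rs=[]
fs=[]
for n in ["scene","side","wrist"]:
    p=manip.camera(n)
    for r in manip.pinpoint(p,"stop_bar")[:1]: print(n,r["confidence"],r["at"]); rs.append(ray(p,r["at"]))
    fs.append(p["frame"])
    print(n,"tip",proj(p,manip.get_obs()["position"]))
print(tri(rs), tri(rs[:2]))
a=[cv2.resize(fs[0][120:270,150:350],(400,300)),cv2.resize(fs[1][90:240,300:500],(400,300))]
save(None,"c2.png",np.vstack([np.hstack(a),cv2.resize(fs[2][150:350,100:500],(800,300))[:,:800]]))
```

```text
scene 0.87 [254.4, 192.7]
scene tip [269.7668 157.8211]
side 0.57 [390.5, 161.0]
side tip [383.3414 116.3949]
wrist 0.58 [323.3, 245.6]
wrist tip [319.0069 252.7406]
[ 0.6106 -0.0005  0.1659] [0.6098 0.0008 0.1647]
```

View pics/c2.png

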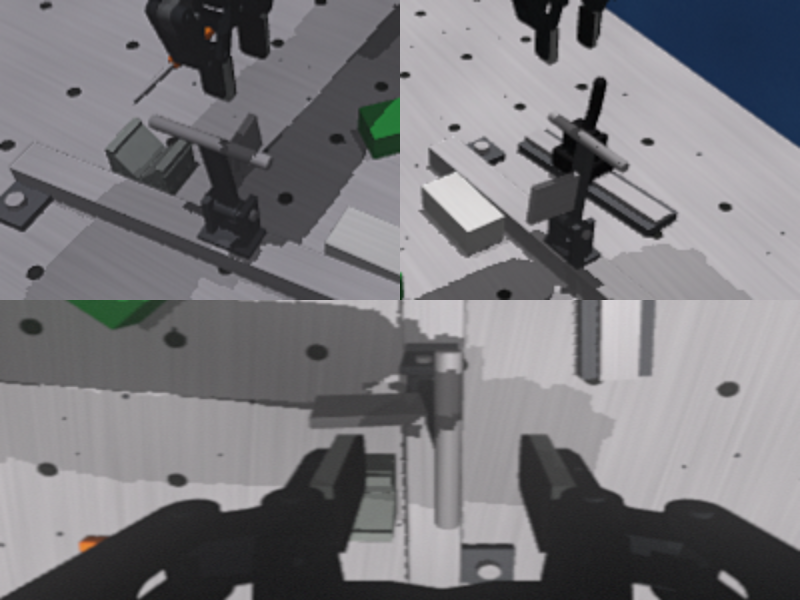

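The crops show the stop's bar at (210,140) in the scene crop and (585,140) in the side crop. In the wrist crop it is at (448,440), between the open jaws. The triangulated height of 0.166 m fits the known geometry. I descend over the bar and close the jaws loosely round it.

>>> jog_arm(translation=[[2,-1,-30],[2,-1,-60],[2,-1,-85],[2,-1,-103],[2,-1,-103],[2,-1,-103]], turn=[0,0,0,0,0,0])

```text
clock: 4.57
position: [0.6062, 0.0324, 0.1478]
ee_rot: [0.662, 0.75, 0.001, 0.0]
ft_force: [-0.3, 0.7, -0.1]
grip_width: 0.493
```

>>> jog_arm(translation=[[0,0,0],[0,0,0],[0,0,0],[0,0,0],[0,0,0],[0,0,0]], turn=[0,0,0,0,0,0], grip=17, grip_force=20)

```text
clock: 5.07
position: [0.6063, 0.0324, 0.1481]
ee_rot: [0.662, 0.75, 0.001, 0.0]
ft_force: [0.1, -0.2, -0.2]
grip_width: 0.199
```

>>> jog_arm(translation=[[0,0,0],[0,0,0],[0,0,0],[0,0,0]], turn=[0,0,0,0], grip=8, grip_force=20)

```text
clock: 5.4
position: [0.6064, 0.0324, 0.1482]
ee_rot: [0.662, 0.75, 0.001, 0.0]
ft_force: [-0.0, -0.4, 1.1]
grip_width: 0.13
```

>>> jog_arm(translation=[[-8,-1,0.6],[-18,-2.2,0.4],[-28,-3.4,-0.8],[-38,-4.6,-3],[-47,-5.8,-6],[-56,-6.9,-10],[-65,-8,-15],[-73,-9,-21],[-80.4,-9.9,-27.6],[-80.4,-9.9,-27.6]], turn=[0,0,0,0,0,0,0,0,0,0])

```text
clock: 6.23
position: [0.5245, 0.0224, 0.1199]
ee_rot: [0.662, 0.75, 0.001, -0.0]
ft_force: [0.8, -0.7, -3.9]
grip_width: 0.131
```

>>> jog_arm(translation=[[-5,-0.5,-5],[-9.1,-1.1,-10.5],[-13.5,-1.6,-16.5],[-17.2,-2.1,-23],[-20.5,-2.5,-30],[-23.3,-2.9,-37],[-25.5,-3.1,-44],[-27.4,-3.4,-51],[-28.3,-3.5,-56],[-28.9,-3.5,-61],[-28.9,-3.5,-61]], turn=[0,0,0,0,0,0,0,0,0,0,0])

```text
clock: 7.15
position: [0.4957, 0.0188, 0.0578]
ee_rot: [0.662, 0.75, 0.001, -0.0]
ft_force: [6.9, -0.1, -2.9]
grip_width: 0.13
```

>>> jog_arm(translation=[[0,0,-5],[0,0,-9],[0,0,-11],[0,0,-12],[0,0,-12]], turn=[0,0,0,0,0])

```text
clock: 7.57
position: [0.4956, 0.0188, 0.0466]
ee_rot: [0.662, 0.749, 0.001, -0.001]
ft_force: [-6.6, -0.7, 24.3]
grip_width: 0.135
```

Run:
```python
from h import *
np.set_printoptions(precision=4,suppress=True)
rs=[];fs=[]
for n in ["scene","side"]:
    p=manip.camera(n);fs.append(p["frame"])
    for r in manip.pinpoint(p,"stop_bar")[:1]: print(n,r["confidence"],r["at"],proj(p,[.4945,-.0155,.07])); rs.append(ray(p,r["at"]))
if len(rs)>1: print(tri(rs))
save(None,"c3.png",np.hstack([cv2.resize(f,(400,300)) for f in (fs[0][140:290,180:380],fs[1][130:280,280:480])]))
```

```text
scene 0.97 [291.3, 187.6] [291.6941 185.1001]
side 0.71 [346.9, 217.2] [345.2682 220.7056]
[ 0.5017 -0.0107  0.0722]
```

View pics/c3.png

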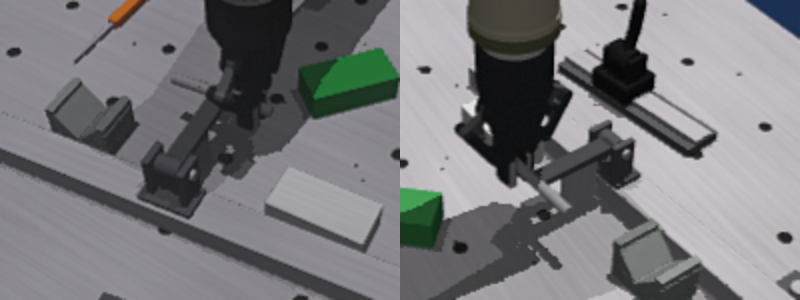

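The picture confirms the stop is down: the arm is level in both crops and the bar is at z 0.072. The spacer is untouched. I let go, rise, and go to the front of the spacer.

>>> jog_arm(translation=[[0,0,0],[0,0,2],[0,0,2],[0,0,2],[0,0,25],[0,0,60],[0,0,80],[-14,50,80],[-27,99,80],[-27,99,80],[-27,99,80]], turn=[0,0,0,0,0,0,0,0,0,0,0], grip=36)

```text
clock: 8.68
position: [0.4668, 0.1228, 0.1263]
ee_rot: [0.659, 0.752, 0.001, -0.001]
ft_force: [0.7, 0.5, 0.6]
grip_width: 0.422
```

>>> jog_arm(translation=[[0,0,-10],[0,0,-25],[0,0,-25],[0,0,-60],[0,0,-100],[0,0,-113],[0,0,-113],[0,0,-113]], turn=[0,0,0,0,0,0,0,0], grip=0)

```text
clock: 9.35
position: [0.4667, 0.1217, 0.013]
ee_rot: [0.66, 0.751, 0.0, -0.001]
ft_force: [0.6, -0.8, 0.4]
grip_width: -0.001
```

Run:
```python
from h import *
np.set_printoptions(precision=4,suppress=True)
p0=manip.get_obs()["position"];print(p0)
O=np.array([.5845,-.005]);R=np.array([[.9925,.1219],[-.1219,.9925]])
fs=[]
for n in ["scene","side"]:
    p=manip.camera(n);fs.append(p["frame"])
    for l in ["stop_bar","spacer"]:
        for r in manip.pinpoint(p,l): q=onz(p,r["at"],.07 if l=="stop_bar" else 0);print(n,l,r["confidence"],q,R@(q[:2]-O))
save(None,"c4.png",np.hstack([cv2.resize(f,(400,300)) for f in (fs[0][150:300,230:430],fs[1][130:280,270:470])]))
```

```text
[0.4667 0.1217 0.013 ]
scene stop_bar 0.98 [ 0.5029 -0.014   0.07  ] [-0.0821  0.001 ]
scene spacer 0.79 [0.3812 0.0694 0.    ] [-0.1927  0.0986]
scene spacer 0.69 [0.5355 0.1225 0.    ] [-0.0331  0.1326]
scene spacer 0.68 [0.2718 0.264  0.    ] [-0.2776  0.3051]
side stop_bar 0.61 [ 0.4876 -0.017   0.07  ] [-0.0977 -0.0001]
side spacer 0.94 [0.539  0.1324 0.    ] [-0.0284  0.1419]
side spacer 0.85 [0.3698 0.0639 0.    ] [-0.2046  0.0946]
side spacer 0.65 [0.2774 0.2801 0.    ] [-0.2701  0.3204]
```

View pics/c4.png

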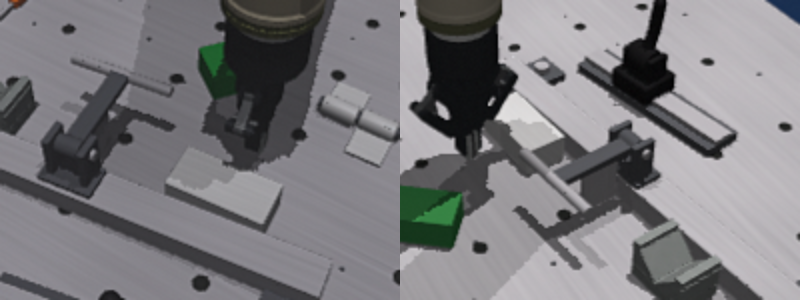

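The crops show the stop staying down and the shut fingers standing in front of the spacer's middle. Now I push it square to the fence.

>>> jog_arm(translation=[[8,1,0],[16,2,0],[22,2.7,0],[26,3.2,0],[29,3.6,0],[32,3.9,0],[34,4.2,0],[34,4.2,0],[34,4.2,0]], turn=[0,0,0,0,0,0,0,0,0])

```text
clock: 10.4
position: [0.5008, 0.1271, 0.014]
ee_rot: [0.659, 0.752, 0.001, -0.002]
ft_force: [-4.2, -1.0, 1.8]
grip_width: -0.0
```

>>> jog_arm(translation=[[1,0.1,0],[2,0.2,0],[3,0.4,0],[3,0.4,0],[3,0.4,0]], turn=[0,0,0,0,0])

```text
clock: 10.82
position: [0.5019, 0.1271, 0.0135]
ee_rot: [0.66, 0.752, -0.0, -0.003]
ft_force: [-11.4, -1.8, 8.1]
grip_width: -0.002
```

>>> jog_arm(translation=[[-10,-1,0],[-15,-2,15],[-15,-2,50],[-8,20,65],[7,55,65],[29,88,65],[29,88,65],[29,88,30],[29,88,0],[29,88,0],[29,88,0]], turn=[0,0,0,0,0,0,0,0,0,0,0], grip=14)

```text
clock: 11.73
position: [0.5302, 0.2145, 0.0128]
ee_rot: [0.66, 0.752, -0.002, -0.003]
ft_force: [0.9, -0.2, 0.5]
grip_width: 0.163
```

```bash
cat > m.py <<'E'
from h import *
np.set_printoptions(precision=4,suppress=True)
O=np.array([.5845,-.005]);R=np.array([[.9925,.1219],[-.1219,.9925]])
o=manip.get_obs();q=o["ee_rot"];print("tcp jig",R@(o["position"][:2]-O),o["position"],"yaw",np.degrees(2*np.arctan2(q[1],q[0]))-90)
E
cat > look.py <<'E'
from m import *
import sys
fs=[]
for n in ["scene","side"]:
    p=manip.camera(n);fs.append(p["frame"])
    for l in ["spacer"]:
        for r in manip.pinpoint(p,l):
            q=R@(onz(p,r["at"],0)[:2]-O)
            if abs(q[0])<.08: print(n,l,r["confidence"],q)
save(None,sys.argv[1],np.hstack([cv2.resize(f,(400,300)) for f in (fs[0][150:300,230:430],fs[1][130:280,270:470])]))
E
python3 look.py c5.png
```

```text
tcp jig [-0.0272  0.2244] [0.5302 0.2145 0.0128] yaw 7.4624054868841085
scene spacer 0.83 [-0.0279  0.1241]
side spacer 0.69 [-0.0354  0.1232]
```

View pics/c5.png

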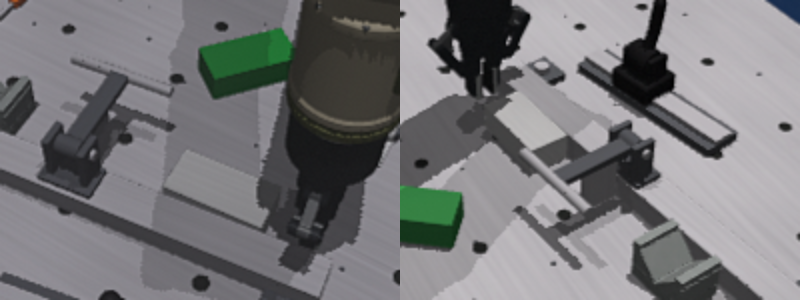

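The scene crop shows the spacer lying against the fence and the fingers behind its +y end. Now I push it towards the stop.

>>> jog_arm(translation=[[0.7,-6,0],[1.7,-14,0],[2.9,-24,0],[4.2,-34,0],[5.4,-44,0],[6.6,-54,0],[7.9,-64,0],[9,-73,0],[10,-81,0],[10.8,-88,0],[11.5,-94,0],[11.8,-96,0]], turn=[-0.4,-0.4,-0.4,-0.4,-0.4,-0.4,-0.4,-0.4,-0.4,-0.4,-0.4,-0.4])

```text
clock: 12.93
position: [0.5444, 0.1188, 0.0161]
ee_rot: [0.663, 0.749, 0.002, -0.003]
ft_force: [-3.1, 6.4, 4.7]
grip_width: 0.168
```

>>> jog_arm(translation=[[0.3,-2,0],[0.5,-4,0],[0.7,-6,0],[0.7,-6,0],[0.7,-6,0]], turn=[0,0,0,0,0])

```text
clock: 13.35
position: [0.5451, 0.1124, 0.0161]
ee_rot: [0.663, 0.749, 0.002, -0.002]
ft_force: [-0.3, 1.1, 1.1]
grip_width: 0.166
```

```bash
python3 m.py
```

```text
tcp jig [-0.0248  0.1213] [0.5451 0.1124 0.0161] yaw 6.987031939297296
```

>>> jog_arm(translation=[[0.1,-1,0],[0.2,-2,0],[0.4,-3,0],[0.5,-4,0],[0.5,-4,0],[0.5,-4,0]], turn=[0,0,0,0,0,0])

```text
clock: 13.85
position: [0.5457, 0.1082, 0.0161]
ee_rot: [0.663, 0.749, 0.002, -0.002]
ft_force: [-0.5, 3.0, 1.5]
grip_width: 0.163
```

>>> jog_arm(translation=[[0.1,-1,0],[0.2,-2,0],[0.4,-3,0],[0.4,-3,0],[0.4,-3,0]], turn=[0,0,0,0,0])

```text
clock: 14.27
position: [0.5458, 0.1068, 0.0162]
ee_rot: [0.662, 0.749, 0.002, -0.003]
ft_force: [-2.1, 9.6, 2.7]
grip_width: 0.165
```

>>> jog_arm(translation=[[-0.5,4,0],[-1.8,15,0],[-3.7,30,20],[-4,33,60],[-9.8,80,100],[-9.8,80,100],[-9.8,80,100]], turn=[0,0,0,0,0,0,0])

```text
clock: 14.85
position: [0.5368, 0.192, 0.1195]
ee_rot: [0.661, 0.751, 0.005, -0.003]
ft_force: [0.0, 0.7, -0.1]
grip_width: 0.162
```

```bash
cat >> look.py <<'E'
f=[manip.camera(n) for n in ("scene","side","wrist")]
save(None,"w"+sys.argv[1],np.hstack([cv2.resize(a["frame"][s],(400,400)) for a,s in ((f[0],np.s_[190:270,260:340]),(f[2],np.s_[100:300,220:420]))]))
for n,a,ang in (("scene",f[0],0),("wrist",f[2],0)):
    for s in cv2.createLineSegmentDetector().detect(cv2.cvtColor(a["frame"],cv2.COLOR_RGB2GRAY))[0][:,0]:
        A,B=[R@(onz(a,t,.035)[:2]-O) for t in (s[:2],s[2:])]
        if np.hypot(*(A-B))>.03 and all(-.07<t[0]<.06 and -.03<t[1]<.2 for t in (A,B)): print(n,s.round(),A,B)
E
python3 look.py c6.png
```

```text
tcp jig [-0.0233  0.2014] [0.5368 0.192  0.1195] yaw 7.321662324602869
scene spacer 0.69 [-0.0313  0.0474]
side spacer 0.81 [-0.029   0.0521]
scene [311. 221. 286. 212.] [-0.0486  0.0624] [-0.0501  0.008 ]
scene [285. 213. 278. 224.] [-0.0477  0.0071] [-0.0158  0.0079]
scene [281. 233. 318. 247.] [-0.0008  0.0235] [-0.0014  0.1003]
scene [273. 249. 249. 239.] [0.0376 0.0281] [ 0.0377 -0.0228]
scene [320. 248. 330. 229.] [0.0006 0.1046] [-0.0464  0.1032]
scene [331. 237. 324. 250.] [-0.0301  0.1126] [0.0015 0.1131]
scene [313. 215. 298. 209.] [-0.0654  0.06  ] [-0.0665  0.0251]
scene [262. 216. 273. 201.] [-0.02   -0.0292] [-0.0638 -0.0293]
scene [322. 251. 284. 237.] [0.004  0.1109] [0.0049 0.0334]
scene [328. 228. 312. 221.] [-0.0491  0.0994] [-0.0493  0.0637]
wrist [309. 238. 305. 314.] [-0.035   0.1674] [-0.0392  0.0901]
wrist [337. 314. 334. 282.] [-0.0098  0.0902] [-0.0125  0.1246]
wrist [334. 282. 333. 239.] [-0.0131  0.1247] [-0.0138  0.1662]
wrist [390. 282. 393. 251.] [0.0375 0.1246] [0.0375 0.1556]
wrist [300. 278. 304. 239.] [-0.0432  0.1287] [-0.039   0.1663]
wrist [337. 241. 341. 278.] [-0.0103  0.1651] [-0.0061  0.1286]
```

View pics/wc6.png

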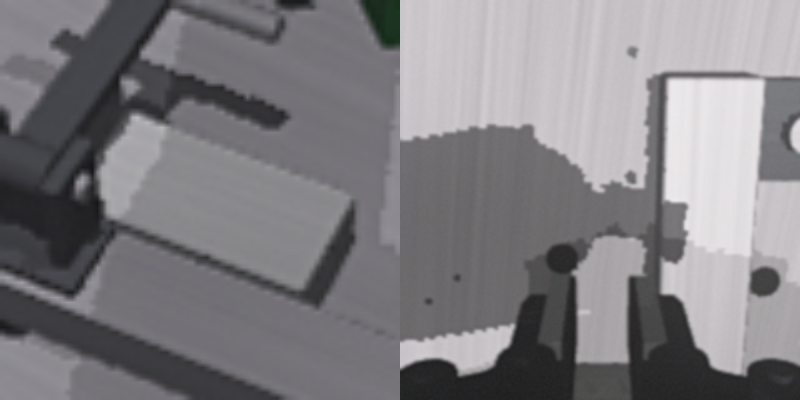

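The close-up shows the spacer tight against the stop's leaf. Its far edge lies along the fence, with its end measured at y 104 and its front at x -49. Now I go back to the bar and lift the stop.

>>> jog_arm(translation=[[-10,-40,6],[-20,-80,6],[-30,-120,6],[-41,-155,6],[-41,-173,6],[-41,-173,6],[-41,-173,6]], turn=[-0.3,-0.3,-0.3,-0.3,-0.3,-0.3,-0.3], grip=36)

```text
clock: 15.78
position: [0.4946, 0.0114, 0.1211]
ee_rot: [0.666, 0.746, 0.001, -0.003]
ft_force: [-0.3, -1.1, 1.0]
grip_width: 0.422
```

```bash
python3 m.py
```

```text
tcp jig [-0.0873  0.0272] [0.4946 0.0114 0.1211] yaw 6.48058370583594
```

>>> jog_arm(translation=[[1,7,0],[1,7,-5],[1,7,-30],[1,7,-55],[1,7,-72],[1,7,-72],[1,7,-72]], turn=[0.4,0.4,0.4,0.4,0.4,0.4,0.4])

```text
clock: 16.37
position: [0.495, 0.0191, 0.0483]
ee_rot: [0.663, 0.749, 0.0, -0.004]
ft_force: [0.6, -0.0, 1.2]
grip_width: 0.42
```

>>> jog_arm(translation=[[0,0,0],[0,0,0],[0,0,0],[0,0,0],[0,0,0],[0,0,0],[0,0,0]], turn=[0,0,0,0,0,0,0], grip=8, grip_force=20)

```text
clock: 16.95
position: [0.4954, 0.0197, 0.0493]
ee_rot: [0.663, 0.749, 0.001, -0.004]
ft_force: [-4.1, 1.9, 7.1]
grip_width: 0.133
```

>>> jog_arm(translation=[[0.2,0,5],[0.5,0,10],[2,0.2,20],[4.5,0.5,29.6],[7,0.8,37],[9.9,1.2,43.5],[13.5,1.6,50.5],[17.4,2.1,56.5],[22,2.7,62.6],[26.6,3.3,68.2],[32,3.9,73.5],[37.5,4.6,78.3]], turn=[0,0,0,0,0,0,0,0,0,0,0,0])

```text
clock: 17.95
position: [0.5286, 0.0239, 0.1284]
ee_rot: [0.663, 0.749, -0.002, -0.008]
ft_force: [-31.8, -0.7, 27.3]
grip_width: 0.128
```

>>> jog_arm(translation=[[0,0,1],[5.9,0.7,6],[12.4,1.5,10.5],[16.5,2,13],[21,2.6,15.4],[25.5,3.1,17.5],[30,3.7,19.3],[30,3.7,19.3],[30,3.7,19.3]], turn=[0,0,0,0,0,0,0,0,0])

```text
clock: 18.7
position: [0.5599, 0.0277, 0.1493]
ee_rot: [0.663, 0.749, -0.002, -0.007]
ft_force: [-3.4, 0.3, 6.1]
grip_width: 0.132
```

```bash
python3 look.py c7.png | head -5
```

```text
tcp jig [-0.0204  0.0355] [0.5599 0.0277 0.1493] yaw 6.961915532888156
scene spacer 0.68 [-0.0278  0.0469]
side spacer 0.59 [-0.0279  0.0525]
scene [320. 248. 329. 229.] [0.0006 0.1048] [-0.0464  0.1031]
scene [328. 228. 309. 220.] [-0.0487  0.0994] [-0.0499  0.058 ]
```

View pics/c7.png

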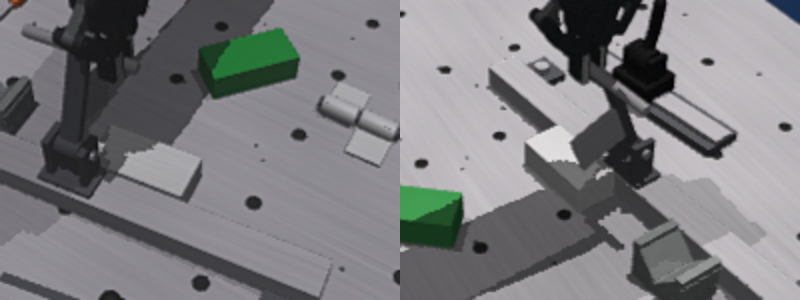

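The crops show the stop about 70° up with the bar held, and the spacer has not moved. I continue to upright.

>>> jog_arm(translation=[[4,0.5,1.5],[8.6,1,2.9],[13.5,1.6,4.2],[18.3,2.2,5.2],[23,2.8,6],[28,3.4,6.5],[32,3.9,6.8],[36,4.4,6.8],[36,4.4,6.8],[36,4.4,6.8]], turn=[0,0,0,0,0,0,0,0,0,0])

```text
clock: 19.88
position: [0.5976, 0.0323, 0.1571]
ee_rot: [0.663, 0.749, -0.0, -0.006]
ft_force: [0.8, 0.3, 4.8]
grip_width: 0.129
```

```bash
python3 m.py
```

```text
tcp jig [0.0175 0.0354] [0.5976 0.0323 0.1571] yaw 6.9715446078004675
```

>>> jog_arm(translation=[[0,0,0],[0,0,0],[0,0,0],[0,0,0],[0,0,10],[0,0,40],[0,0,80],[0,0,100],[-20,40,110],[-40,80,110],[-40,120,110],[-40,120,110]], turn=[0,0,0,0,0,0,0,0,0,0,0,0], grip=36)

```text
clock: 20.88
position: [0.5554, 0.1613, 0.2679]
ee_rot: [0.659, 0.752, 0.001, -0.007]
ft_force: [-1.2, 0.6, -0.4]
grip_width: 0.424
```

```bash
python3 look.py c8.png
python3 - <<'E'
from m import *
rs=[]
for n in ["scene","side","wrist"]:
    p=manip.camera(n)
    for r in manip.pinpoint(p,"stop_bar")[:1]: print(n,r["confidence"],r["at"]); rs.append(ray(p,r["at"]))
x=tri(rs);print(x,R@(x[:2]-O))
E
```

```text
tcp jig [-0.0086  0.1686] [0.5554 0.1613 0.2679] yaw 7.540378650702792
scene spacer 0.64 [-0.0275  0.0479]
scene [320. 248. 329. 232.] [0.0006 0.1043] [-0.0413  0.104 ]
scene [330. 237. 323. 252.] [-0.0314  0.1117] [0.0063 0.1135]
scene [283. 235. 276. 248.] [0.0014 0.0294] [0.0343 0.0309]
scene [273. 249. 248. 239.] [0.0375 0.0281] [ 0.0376 -0.0252]
scene [295. 238. 318. 247.] [-0.0013  0.0516] [-0.0013  0.1003]
scene [322. 251. 284. 236.] [0.0042 0.111 ] [0.0041 0.0324]
scene [306. 220. 287. 212.] [-0.049   0.0519] [-0.0495  0.0091]
wrist [327. 210. 297. 210.] [0.0003 0.1047] [-0.0414  0.1051]
wrist [354. 273. 354. 206.] [0.0402 0.0054] [0.0379 0.1108]
wrist [327. 258. 351. 257.] [0.0005 0.031 ] [0.0353 0.0316]
wrist [293. 203. 323. 203.] [-0.0464  0.1147] [-0.0049  0.115 ]
wrist [293. 224. 293. 251.] [-0.0481  0.0831] [-0.0481  0.0422]
wrist [328. 194. 328. 256.] [0.0016 0.127 ] [0.0022 0.0342]
wrist [349. 267. 350. 291.] [0.0332 0.0161] [ 0.0363 -0.025 ]
wrist [355. 206. 355. 181.] [0.039  0.1108] [0.0381 0.1461]
wrist [326. 244. 326. 212.] [-0.0008  0.0522] [-0.0014  0.1017]
wrist [328. 284. 326. 259.] [ 0.0019 -0.0139] [-0.      0.0282]
tcp jig [-0.0074  0.1578] [0.5579 0.1508 0.2674] yaw 6.832708876607597
scene 0.64 [257.5, 186.2]
side 0.73 [385.5, 161.8]
wrist 0.61 [342.4, 346.6]
[ 0.5981 -0.0015  0.1691] [0.0139 0.0019]
```

View pics/c8.png

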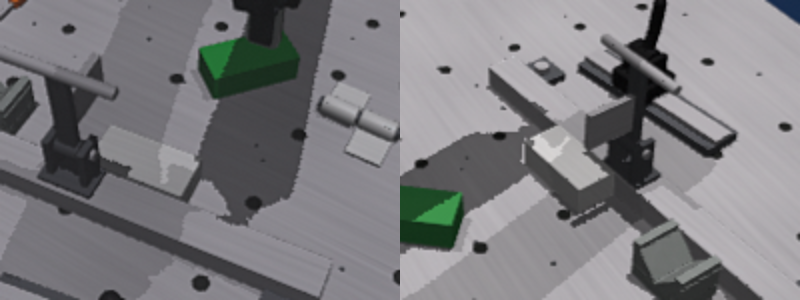

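The stop is upright, with the bar at jig x 14 mm and z 169. The spacer's end is at y 104, its far edge is within about 1 mm of the fence, and the robot touches nothing. I hand in now.

```bash
python3 -c "
from workcell import manip
print(manip.hand_in())"
```

```text
the job is handed in; nothing more can be done
None
```

I flipped the stop down, pushed the spacer against the fence and along it until it butted, flipped the stop back up, and handed the job in at about 21 s of the 64 s allowed.

- **Stop down:** I held the bar in the fingers and brought it down until the wrist force rose to 24 N at its lower limit. The camera put the bar at about 72 mm height, where 70 is fully down.
- **Spacer:** I first pressed it square against the fence (about 11 N), then pushed its end until it stopped at the leaf (about 10 N).
- **Stop up:** I gripped the bar again and raised the stop.

**Last checks:**
- **Bar:** it is at x 14 mm and 169 mm height, which is upright to within a degree or two.
- **Spacer:** its end is at y 104 mm, as expected. Its long edges are at x -1 and -49 mm, so it is flush with the fence to about 1 mm. It has not moved since it was butted.
- **Robot:** it is clear of everything.

**Not as planned or in disagreement:**
- **Bar slip:** the bar seems to have slipped about 4 mm in the fingers while I raised the stop, and the measured force at the wrist reached about 42 N. I corrected the path and it fell to about 7 N. The push was, as far as I can tell, through the fingers and not the gripper body.
- **Spacer readings:** in the last check the trained network's scene-camera reading of the spacer's middle was y 48 mm, not 54. The edge lines from two cameras agreed on 54, so I trusted those.

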